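# Seat the matching thread comb leaf in a lift spindle

### The job

Take the comb leaf whose teeth match the thread of the spindle, lay it flat on the ledge of the rig facing the middle of the spindle, feel its teeth fully home into the thread, and check the fit by pressing it on until the sprung cradle gives about 5 mm, holding that for a second with the leaf staying fully home. Then ease off so that the cradle comes back to rest, and leave the leaf there, lying flat with its teeth fully home in the thread, and let go of it. Press gently, never beyond the cradle's 12 mm of spring travel, and leave everything else on the worktop where it is.

Things in the scene. Friction and masses are not known exactly. Their poses are not given: they have to be found in the camera images.
- leaf_a: Matching comb leaf, loose, lying flat: steel plate 50 mm (its x) by 56 mm (its y), 8 mm thick, about 0.22 kg, with FOUR trapezoidal teeth 6.5 mm long on its +x edge, 12 mm pitch (y = -18, -6, 6, 18 mm; 3 mm wide at the tips, 7 mm at the roots). Origin: centre of the plate's underside; the tooth tips are at x = +31.5 mm.
- leaf_a_grip (a point): Centre of the dark grip block on the matching leaf, at x = -10, y = 0, z = 26 mm of the leaf. The block is 24 mm along x, 16 mm along y and 36 mm tall (8 to 44 mm above the leaf's underside); pinch it across its 16 mm.
- leaf_b: The other comb leaf: same outline, grip block and origin, but SIX finer teeth at 8 mm pitch; it does not fit this spindle and is to be left alone.
- rig: The rig, fixed to the worktop: grey base plate 185 x 230 x 10 mm with an aluminium ledge in front and a sprung cradle behind. Origin: on the worktop under the base; x points from the ledge towards the spindle (the pressing direction), y along the spindle. The spindle's axis at rest is at x = 30, z = 34 mm. Nothing on the rig is higher than 57 mm above the worktop.
- ledge (a point): Middle of the ledge's flat top, 30 mm above the worktop, at x = -40 mm of the rig. The top measures 90 mm along x (rig x -85 to +5 mm) by 150 mm along y. A leaf lying on it has its mid-thickness level with the spindle's axis.
- cradle: Sprung cradle carrying the spindle. Origin: on the spindle's axis, midway along it; axes as the rig's. It slides only along the rig's +x, 0 to 12 mm, against a spring: 4 N to start, then 0.8 N per mm (8 N at 5 mm), hard stop at 12 mm. A leaf fully home has its origin 47.5 mm before the spindle's axis (x = -47.5 mm here); with its teeth on the crests it stays 6 mm further out.
- thread (a point): Middle of the steel spindle's axis (same point as the cradle's origin). Outside diameter 44, root 32 mm; trapezoidal thread of 12 mm pitch, crests and roots 4 mm wide, 6 mm deep, 75 mm to either side. It neither turns nor slides in the cradle. Where the crests stand along y varies by a full pitch and is not measured: feel or see it. Any grooves will do, leaf's middle within 45 mm of this point.
- nut: Bystander, loose: hexagonal brass nut blank, 66 mm across flats, 30 mm high, lying flat; origin: centre of its underside
- faceplate: Bystander, loose: dark metal double wall-socket faceplate, 86 x 146 x 6 mm, lying flat; origin: centre of its underside
- mug: Bystander, loose: white mug, 80 mm across, 90 mm high; origin: centre of its underside
- tissue_box: Bystander, loose: dull blue cube-shaped tissue box, 125 x 125 x 130 mm; origin: centre of its underside
- screwdriver: Bystander, loose: screwdriver 200 mm long lying on the worktop; origin at its underside
- jar: Bystander, loose: small glass jar with a steel cap, 60 mm across, 60 mm high; origin: centre of its underside
- tape: Bystander, loose: grey tape measure case, 70 x 40 x 65 mm; origin: centre of its underside
There are look-alikes about, which are no part of the job. What is shaped like the leaf_a but purple is not meant.

How it is judged (in metres and radians):
On the way:
1. the four-tooth leaf lies fully home in the thread, flat on the ledge, while it presses the sprung cradle back by 3 to 9 mm, for half a second (x of leaf_a in the frame of cradle between -0.0495 and -0.0455 m and y of leaf_a in the frame of cradle between -0.045 and 0.045 m and z of leaf_a in the frame of cradle between -0.0065 and -0.002 m and angle between the x axis of leaf_a and the x axis of rig, either way round below 0.06 rad and angle between leaf_a's own z axis and vertical below 0.06 rad and x of cradle in the frame of rig between 0.033 and 0.039 m), for 0.5 s.
At the end, for the whole second after the job is handed in: The four-tooth leaf lies flat on the ledge (height within 2 mm, tilt and yaw to the rig within 3.4 degrees), its teeth fully home in the thread (within 2 mm of full depth), its middle within 45 mm of the spindle's middle, the cradle back at rest (within 1.5 mm), the leaf released and at rest (x of leaf_a in the frame of cradle between -0.0495 and -0.0455 m and y of leaf_a in the frame of cradle between -0.045 and 0.045 m and z of leaf_a in the frame of cradle between -0.0065 and -0.002 m and angle between the x axis of leaf_a and the x axis of rig, either way round below 0.06 rad and angle between leaf_a's own z axis and vertical below 0.06 rad and x of cradle in the frame of rig below 0.0315 m and linear speed of leaf_a below 0.02 m/s and contact force between leaf_a and the fingers below 0.1 N); the robot touches nothing.
It fails at once if the leaf or a finger presses the spindle or cradle with more than 20 N (contact force between any of leaf_a, the fingers and cradle above 20 N).
It fails at once if the six-tooth leaf or a bystander is shifted by more than 25 mm (distance of any of leaf_b, nut, faceplate, mug, tissue_box, screwdriver, jar, tape from where it was at the start of the episode above 0.025 m).
It also fails if it takes over 72 s, if anything falls off the work surface, if the arm or the gripper's body presses on something with over 40 N, if the wrist force passes 120 N, or if a joint passes its speed limit or range.

### The arm

A 6-joint arm with a two-finger parallel gripper is mounted at the origin on the work surface. World frame = base frame: x ahead of the robot, y to its left, z up, the work surface at z = 0. Lengths are in mm, angles in rad, forces in N, time in s.
With the tool pointing down it reaches from about 250 to 850 mm from the base axis. Payload 12.5 kg.
Tool frame: the origin (TCP) lies at the very end of the fingers, on their centre line; the grasp point (between the pads) lies 19 mm behind it; z points along the fingers, y is the line along which they close (so a half turn about z gives the same grasp; the last joint's range is limited). The gripper opens to 93 mm and grips with 3 to 60 N. Pads are 15 mm wide; open, the fingers measure 128 mm over their backs; the gripper's body (75 mm by 188 mm) begins 65 mm behind the grasp point.
Start: joints at [-1.428, 0.351, 1.652, -0, 1.139, -0.085], TCP at [124.23, -535.772, 218.633] pointing down, gripper open.
Joint ranges: [-2.75, 2.75], [-0.79, 2.1], [0.01, 2.65], [-1.57, 4.71], [0.07, 3.14], [-2.87, 2.87]. Speed limits (rad/s): [2.22, 2.22, 2.79, 3.14, 3.14, 3.14].

### API

Orientations are given as [roll, pitch, yaw] about the fixed x, y, z axes, in that order (R = Rz(yaw) Ry(pitch) Rx(roll)).
In Python, from plant import manip gives the robot as it stands. The module is installed in compiled form; this text tells all that it offers.
- The arm moves only by the shell command python3 -m crank 'ROWS' [OPENING] [FORCE]. ROWS is JSON, a list of rows, each a list of 2 entries, a list of its own where there are three numbers: the shift along the world's x, y, z in cm, then the turn, a rotation vector about the world's x, y, z in rad. In form: [[[dx, dy, dz], [rx, ry, rz]], ...]. A call has 1 to 20 rows; each row shifts and turns the commanded pose from where the row before left it; what a row does not reach is not made up. A row lasts 1/12 s, in which the tool goes at most 41.7 mm and 7.16 degrees, less where a joint would pass 70% of its speed; a pose out of reach is approached as far as the arm can. A call with a gripper value outside its range is refused whole. OPENING is the finger opening in cm, from 0 to 9.3, set as the call begins (- or left out, the last holds). The fingers move at their own pace and stop on an object; FORCE is the grip in N (left out, the last holds). Time passes only in rows, so rows that do not move let the fingers close. It gives the time, the measured TCP pose, the force, the opening and the grip force at its end, in the units of the state.
- manip.observe(): the state, without advancing time (a new reading comes with each control period).
- manip.camera(name): name is "scene" or "top" or "wrist"; returns a dict with "frame" (480x640x3 uint8, red, green, blue), "vfov" (degrees; the focal length in pixels is half the picture's height over the tangent of half this angle, whatever the lens; pixels are square), "cx", "cy" (the principal point, pixels), "dist_coeffs" ([k1, k2, p1, p2, k3] as OpenCV has them; the pictures are not rectified), "rvec" (rotation vector, rad) and "tvec" (3), from world to camera coordinates, as OpenCV has them; the wrist camera has in their place "mount" (4x4, takes a point from camera to tool coordinates, whose origin is the TCP and whose axes are the flange's). Camera axes: x right, y down, z forward; pixel columns grow to the right and rows downward; lengths in mm; the calibration is good to about 2 mm. A picture is of the moment at which its call begins: read the wrist's pose just before it. There is no depth.
- manip.close_job(): hands the job in; it is judged then, once.
The state is a dict: "clock": time; "joints": joint angles; "dq": joint speeds; "joint_efforts": joint torques, N m; "tcp_pos": TCP position; "ee_rot": TCP orientation; "wrist_force": force on the tool from outside, world axes, zero at the start; "moment": the same for the moment, N m; "grip_width": opening from 0.0 (shut) to 1.0 (fully open); "gripper_force": force on a finger pad.
Only numpy, scipy, OpenCV 4.12 (cv2) and the standard library are available. Lean on these libraries where they do the work, as an engineer would, in place of code of your own. Each camera call takes 0.05 s, during which the arm holds its last target. There are 200 camera calls.

## Working session

There is one attempt and no reset: what is moved stays moved. The work goes in short steps, Python scripts to look and compute and a shell command to move; the robot and the scene stay as the last step left them, time stands still between calls to the robot, and variables do not carry over. Pictures are saved under pics/ and viewed, at most 12 in all, crops included, and the job is handed in when it is done.

```bash
mkdir -p pics
cat > h.py <<'E'
import numpy as np, cv2
from plant import manip
from scipy.spatial.transform import Rotation as R
def cam(name):
    s=manip.observe(); c=manip.camera(name)
    f=240/np.tan(np.radians(c["vfov"])/2)
    c["K"]=np.array([[f,0,c["cx"]],[0,f,c["cy"]],[0,0,1]])
    if "mount" in c:
        T=np.eye(4); T[:3,:3]=R.from_euler("xyz",s["ee_rot"]).as_matrix(); T[:3,3]=s["tcp_pos"]
        W=T@np.array(c["mount"]); c["R"]=W[:3,:3]; c["o"]=W[:3,3]
    else:
        r=cv2.Rodrigues(np.array(c["rvec"],float))[0]; c["R"]=r.T; c["o"]=-r.T@np.array(c["tvec"],float).ravel()
    c["D"]=np.array(c["dist_coeffs"],float)
    return c
def ray(c,px):
    u=cv2.undistortPoints(np.array(px,float).reshape(-1,1,2),c["K"],c["D"]).reshape(-1,2)
    d=np.c_[u,np.ones(len(u))]@c["R"].T
    return d/np.linalg.norm(d,axis=1,keepdims=True)
def plane(c,px,z):
    d=ray(c,px); return c["o"]+d*((z-c["o"][2])/d[:,2])[:,None]
def proj(c,P):
    r=c["R"].T; return cv2.projectPoints(np.array(P,float).reshape(-1,1,3),cv2.Rodrigues(r)[0],-r@c["o"],c["K"],c["D"])[0].reshape(-1,2)
def tri(c1,p1,c2,p2):
    d1=ray(c1,p1)[0];d2=ray(c2,p2)[0]
    t=np.linalg.lstsq(np.c_[d1,-d2],c2["o"]-c1["o"],rcond=None)[0]
    a=c1["o"]+d1*t[0];b=c2["o"]+d2*t[1]; return (a+b)/2,np.linalg.norm(a-b)
def save(c,n): cv2.imwrite("pics/"+n,c["frame"][:,:,::-1])
E
python3 - <<'E'
from h import *
import pickle
for n in("scene","top","wrist"):
    c=cam(n); save(c,n+"0.png"); pickle.dump({k:c[k] for k in("R","o","K","D","frame")},open(n+"0.pkl","wb")); print(n,c["vfov"],c["o"].round(),c["R"][:,2].round(2))
print(manip.observe())
E
```

```text
scene 51.4886197116575 [1300. -578. 1348.] [-0.46  0.35 -0.82]
top 47.36770682572162 [ 438.  -32. 1429.] [ 0.09 -0.01 -1.  ]
wrist 70.82118717800395 [ 201. -518.  384.] [-0.28 -0.06 -0.96]
{'clock': 0.15, 'joints': array([-1.42762021e+00,  3.51108315e-01,  1.65224149e+00,  2.09878407e-05,
        1.13909840e+00, -8.46048414e-02]), 'dq': array([-6.10273816e-04, -1.35342569e-03, -2.22623546e-03,  2.81532214e-04,
       -6.52118763e-05, -2.16708983e-03]), 'joint_efforts': array([-4.17655474e-05, -4.97464657e+01, -2.85344732e+01,  6.98155537e-02,
        2.44987872e-02, -5.61529635e-05]), 'tcp_pos': array([ 124.19086833, -535.53997858,  218.24090234]), 'ee_rot': array([-3.14074177e+00, -9.12842894e-05,  2.27772128e-01]), 'wrist_force': array([ 0.40530833,  0.91571261, -0.28742373]), 'moment': array([ 0.01299168,  0.01766208, -0.00240669]), 'gripper_force': 0.0, 'grip_width': 1.0005947033045466}
```

View pics/top0.png

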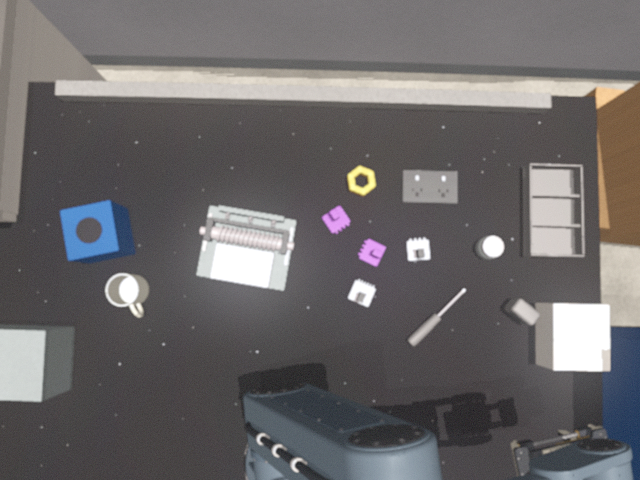

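View pics/scene0.png

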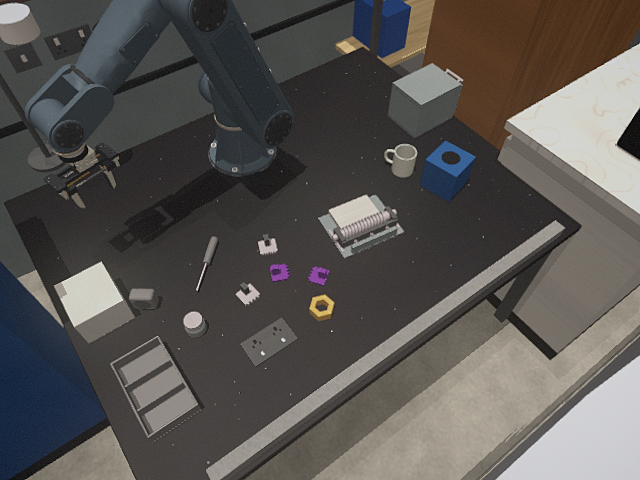

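The top view shows two silver leaves at (362,292) and (418,249), purple look-alikes at (336,219) and (372,252), and the rig at (248,247). The scene view shows the silver leaves at (267,245) and (247,293). I'll enlarge them to count teeth.

Run:
```python
from h import *
import pickle
t=pickle.load(open("top0.pkl","rb")); s=pickle.load(open("scene0.pkl","rb"))
def crop(c,u,v,w=20): return cv2.resize(c["frame"][v-w:v+w,u-w:u+w],(300,300),interpolation=cv2.INTER_CUBIC)
im=np.vstack([np.hstack([crop(t,362,292),crop(t,418,249)]),np.hstack([crop(s,267,245),crop(s,247,293)])])
cv2.imwrite("pics/crop0.png",cv2.resize(im,(600,600))[:,:,::-1])
for n,p,z in(("L1",(362,292),20),("L2",(418,249),20)): print(n,plane(t,[p],z).round())
# rig ledge top (white) contour
g=t["frame"].astype(int)
m=((g.min(2)>215)).astype(np.uint8); m[:200]=0;m[300:]=0;m[:,:190]=0;m[:,310:]=0
k=max(cv2.findContours(m,0,2)[0],key=cv2.contourArea); r=cv2.minAreaRect(k); print(r)
print(plane(t,cv2.boxPoints(r),30).round(1))
```

```text
L1 [[ 438. -163.   20.]]
L2 [[ 552. -307.   20.]]
((243.29286193847656, 264.9238586425781), (88.33538818359375, 39.4641227722168), 6.1466264724731445)
[[458.8 258.6  30. ]
 [559.5 252.   30. ]
 [540.8  25.9  30. ]
 [440.3  33.9  30. ]]
```

View pics/crop0.png

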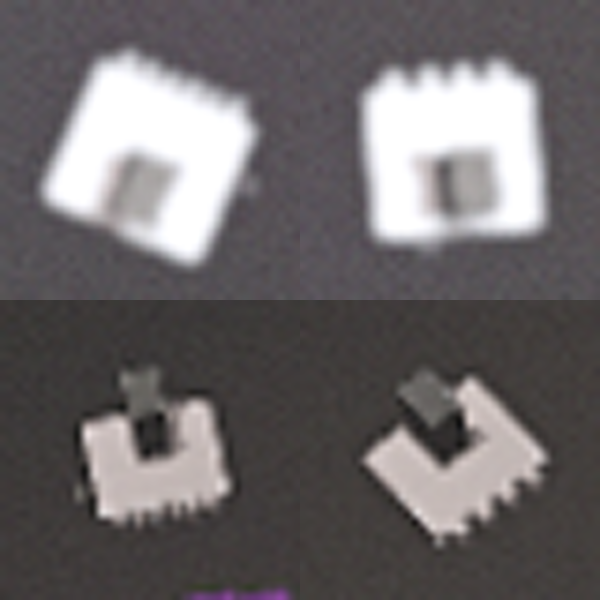

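Silver candidates are L1 at (362,292), which has six fine teeth, and L2 at (418,249), which has four coarse teeth. L2 is leaf_a, at about (552,-307) with its teeth towards +x. I'll move the wrist camera over it.

```bash
python3 -m crank '[[[2.2,1.15,0],[0,0,-0.01]],[[2.2,1.15,0],[0,0,-0.01]],[[2.2,1.15,0],[0,0,-0.01]],[[2.2,1.15,0],[0,0,-0.01]],[[2.2,1.15,0],[0,0,-0.01]],[[2.2,1.15,0],[0,0,-0.01]],[[2.2,1.15,0],[0,0,-0.01]],[[2.2,1.15,0],[0,0,-0.01]],[[2.2,1.15,0],[0,0,-0.01]],[[2.2,1.15,0],[0,0,-0.01]],[[2.2,1.15,0],[0,0,-0.01]],[[2.2,1.15,0],[0,0,-0.01]],[[2.2,1.15,0],[0,0,-0.01]],[[2.2,1.15,0],[0,0,-0.01]],[[2.2,1.15,0],[0,0,-0.01]],[[2.2,1.15,0],[0,0,-0.01]],[[2.2,1.15,0],[0,0,-0.01]],[[2.2,1.15,0],[0,0,-0.01]],[[2.2,1.15,0],[0,0,-0.01]],[[0,0,0],[0,0,0]]]' 9.3 3
python3 - <<'E'
from h import *
import pickle
print(manip.observe()["ee_rot"])
c=cam("wrist"); save(c,"w1.png"); pickle.dump({k:c[k] for k in("R","o","K","D","frame")},open("w1.pkl","wb"))
E
```

```text
clock: 1.82
tcp_pos: [544.9, -315.1, 218.1]
ee_rot: [-3.141, -0.0, 0.04]
wrist_force: [0.5, -0.0, 0.3]
grip_width: 1.001
gripper_force: 0.0
[-3.14087706e+00 -4.10080689e-04  3.98384455e-02]
```

View pics/w1.png

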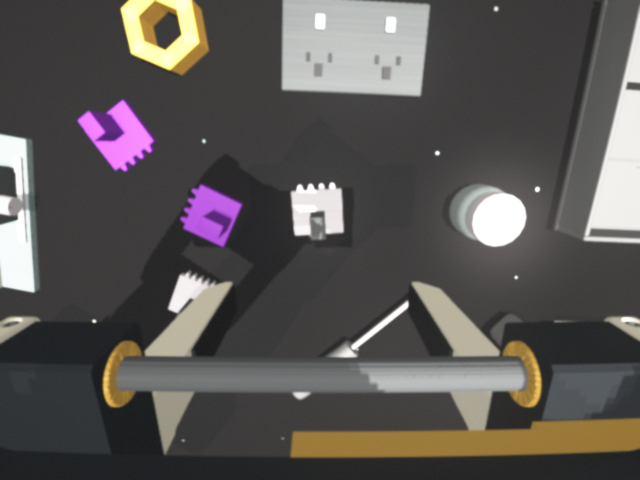

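The wrist view shows leaf_a at (318,210) with four teeth pointing up the image and its grip block top near (318,222). The fingers show at the bottom.

```bash
cat > leaf.py <<'E'
from h import *
import pickle
def leaf(c,u,v,w,zt=8,thr=150,dbg=None):
    g=c["frame"].astype(np.uint8); sub=g[v-w:v+w,u-w:u+w]
    m=(sub.min(2)>thr).astype(np.uint8)
    k=max(cv2.findContours(m,0,1)[0],key=cv2.contourArea)
    hull=cv2.convexHull(k).reshape(-1,2)+[u-w,v-w]
    P=plane(c,hull,zt)[:,:2].astype(np.float32)
    r=cv2.minAreaRect(P); 
    # block = dark pixels inside hull
    hm=np.zeros(m.shape,np.uint8); cv2.fillConvexPoly(hm,(hull-[u-w,v-w]).astype(np.int32),1)
    d=((sub.max(2)<130)&(cv2.erode(hm,np.ones((5,5)))>0)).astype(np.uint8)
    return r,cv2.boxPoints(r),hull,d
E
python3 - <<'E'
from leaf import *
for n,u,v,w in(("w1",318,210,40),("top0",418,249,20)):
    c=pickle.load(open(n+".pkl","rb")); 
    for thr in (130,170): 
        r,b,h,d=leaf(c,u,v,w,8,thr); print(n,thr,[np.round(x,1) for x in r]); 
    print(b.round(1).tolist())
    k=max(cv2.findContours(d,0,2)[0],key=cv2.contourArea).reshape(-1,2)+[u-w,v-w]
    print("block",k.min(0),k.max(0),plane(c,[k.mean(0)],40).round(1))
c=pickle.load(open("w1.pkl","rb"));cv2.imwrite("pics/c1.png",cv2.resize(c["frame"][170:250,278:358],(560,560),interpolation=2)[:,:,::-1])
t=pickle.load(open("top0.pkl","rb"))
cv2.imwrite("pics/c2.png",cv2.resize(np.hstack([c["frame"][170:250,278:358],cv2.resize(t["frame"][229:269,398:438],(80,80))]),(800,400),interpolation=2)[:,:,::-1])
E
```

```text
w1 130 [array([ 552.5, -310.2]), array([59.5, 57.6]), np.float64(5.0)]
w1 170 [array([ 552.9, -310. ]), array([58.1, 55.8]), np.float64(5.6)]
[[521.2999877929688, -285.1000061035156], [526.7999877929688, -340.6000061035156], [584.5999755859375, -334.8999938964844], [579.0999755859375, -279.3999938964844]]
block [311 212] [324 232] [[ 545.6 -311.9   40. ]]
top0 130 [array([ 554. , -308.9]), array([62.8, 63.1]), np.float64(6.5)]
top0 170 [array([ 554.3, -308.8]), array([58.3, 59.6]), np.float64(6.1)]
[[522.0999755859375, -282.20001220703125], [528.5, -341.5], [586.4000244140625, -335.29998779296875], [580.0999755859375, -276.0]]
block [416 251] [418 256] [[ 539.2 -300.4   40. ]]
```

View pics/c2.png

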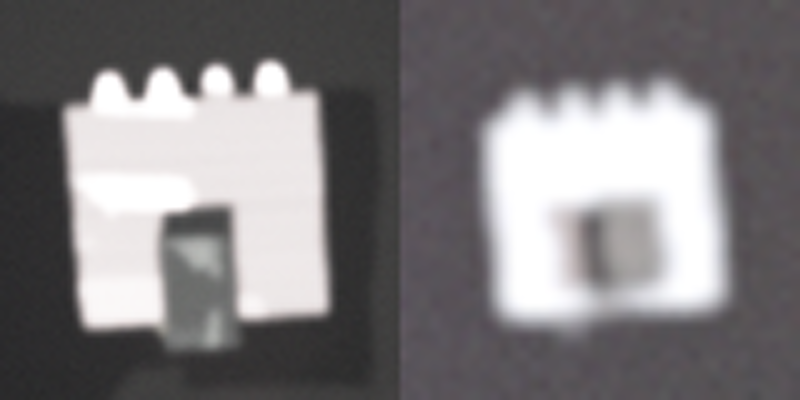

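The crop confirms four teeth. The block's top-face centre is at wrist (318,228) and top (421.2,253.3).

Run:
```python
from leaf import *
w=pickle.load(open("w1.pkl","rb"));t=pickle.load(open("top0.pkl","rb"))
print(tri(w,(318,228),t,(421.2,253.3)))
print(plane(w,[(318,228)],44),plane(t,[(421.2,253.3)],44))
# left/right side angle
print(np.diff(plane(w,[(278+82/5,170+325/5),(278+66/5,170+110/5),(278+328/5,170+312/5),(278+318/5,170+95/5)],8),axis=0))
```

```text
(array([ 539.4466465 , -311.49620714,   41.56391007]), np.float64(1.5125777872824426))
[[ 539.62526383 -312.13323761   44.        ]] [[ 539.65965789 -310.35197771   44.        ]]
[[ 49.43343538   4.43536815   0.        ]
 [-44.05843047 -61.00303725   0.        ]
 [ 49.62870937   5.12314274   0.        ]]
```

```bash
python3 -m crank '[[[-0.1,0.06,-2],[0,0,0.01]],[[-0.1,0.06,-2],[0,0,0.01]],[[-0.1,0.06,-2],[0,0,0.01]],[[-0.1,0.06,-2],[0,0,0.01]],[[-0.1,0.06,-2],[0,0,0.01]],[[-0.03,0.06,-2],[0,0,0.005]],[[0,0,-2],[0,0,0]],[[0,0,-2],[0,0,0]],[[0,0,-2],[0,0,0]],[[0,0,-1.2],[0,0,0]],[[0,0,-0.8],[0,0,0]],[[0,0,-0.4],[0,0,0]],[[0,0,0],[0,0,0]],[[0,0,0],[0,0,0]]]' 5
python3 -m crank '[[[0,0,0],[0,0,0]],[[0,0,0],[0,0,0]],[[0,0,0],[0,0,0]],[[0,0,0],[0,0,0]],[[0,0,0],[0,0,0]],[[0,0,0],[0,0,0]],[[0,0,0],[0,0,0]],[[0,0,0],[0,0,0]],[[0,0,0],[0,0,0]],[[0,0,0],[0,0,0]]]' 0 25
```

```text
clock: 3.03
tcp_pos: [537.2, -314.0, 15.4]
ee_rot: [3.141, -0.001, 0.093]
wrist_force: [0.2, -0.3, 0.6]
grip_width: 0.534
gripper_force: 0.0
clock: 3.87
tcp_pos: [536.9, -313.5, 14.8]
ee_rot: [-3.141, 0.0, 0.093]
wrist_force: [-1.4, 3.2, 4.8]
grip_width: 0.171
gripper_force: 24.8
```

Gripped, with the opening at 16 mm. Next is lifting and carrying towards the rig.

```bash
python3 -m crank '[[[0,0,1],[0,0,0]],[[0,0,2],[0,0,0]],[[0,0,3],[0,0,0]],[[0,0.5,3],[0,0,0]],[[0,1,3],[0,0,0]],[[-0.2,2,2],[0,0,-0.01]],[[-0.4,2.5,1],[0,0,-0.01]],[[-0.4,2.5,0],[0,0,-0.01]],[[-0.4,2.5,0],[0,0,-0.01]],[[-0.4,2.5,0],[0,0,-0.01]],[[-0.4,2.5,0],[0,0,-0.01]],[[-0.4,2.5,0],[0,0,-0.01]],[[-0.4,2.5,0],[0,0,-0.01]],[[-0.4,2.5,0],[0,0,-0.01]],[[-0.4,2.5,0],[0,0,-0.01]],[[-0.4,2.5,0],[0,0,-0.01]],[[-0.4,2.5,0],[0,0,-0.01]],[[-0.4,2.5,0],[0,0,-0.01]],[[-0.4,2.5,0],[0,0,-0.01]],[[-0.4,2.5,0],[0,0,-0.01]]]'
python3 -m crank '[[[-0.4,2.5,0],[0,0,-0.01]],[[-0.4,2.5,0],[0,0,-0.01]],[[-0.4,2,0],[0,0,-0.01]],[[0,1,0],[0,0,0]],[[0,0,0],[0,0,0]],[[0,0,0],[0,0,0]]]'
python3 - <<'E'
from h import *
import pickle
print(manip.observe()["ee_rot"])
c=cam("wrist"); save(c,"w2.png"); pickle.dump({k:c[k] for k in("R","o","K","D","frame")},open("w2.pkl","wb"))
c=cam("top"); pickle.dump({k:c[k] for k in("R","o","K","D","frame")},open("top2.pkl","wb"))
E
```

```text
clock: 5.53
tcp_pos: [478.6, 72.3, 165.1]
ee_rot: [3.141, -0.001, -0.058]
wrist_force: [1.0, 0.1, -2.6]
grip_width: 0.172
gripper_force: 24.8
clock: 6.03
tcp_pos: [467.1, 151.1, 164.8]
ee_rot: [3.141, -0.0, -0.086]
wrist_force: [-0.7, -0.9, -1.7]
grip_width: 0.173
gripper_force: 24.8
[ 3.14132031e+00 -3.59306117e-04 -8.60023471e-02]
```

View pics/w2.png

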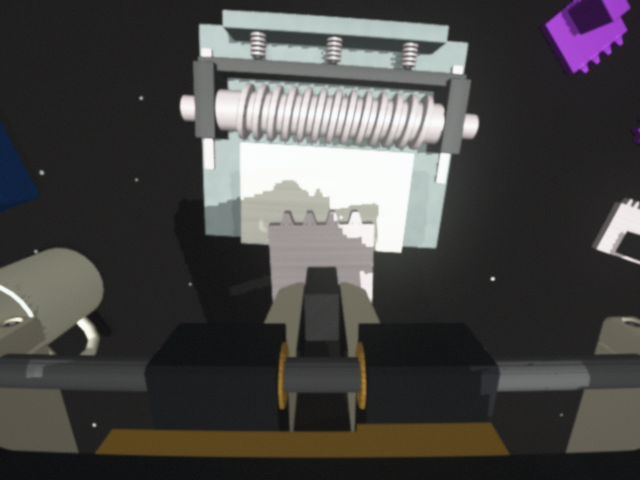

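The wrist view shows the ledge's rear corners at (240,143) and (413,152), and its front corner at (403,252). The spindle lies along (240,108)–(440,122), and the held leaf's teeth are at y≈218.

Run:
```python
from leaf import *
c=pickle.load(open("w2.pkl","rb"))
g=c["frame"]; gray=cv2.cvtColor(g,cv2.COLOR_RGB2GRAY)
def fitline(pts,z):
    P=plane(c,pts,z)[:,:2].astype(np.float32); vx,vy,x,y=cv2.fitLine(P,cv2.DIST_HUBER,0,.01,.01).ravel(); return vx,vy,x,y
def edge(rows=None,cols=None,rng=None):
    out=[]
    for r in rows if rows is not None else cols:
        l=(gray[r,rng[0]:rng[1]] if rows is not None else gray[rng[0]:rng[1],r]).astype(float)
        l=cv2.GaussianBlur(l.reshape(1,-1),(0,0),1).ravel(); d=np.abs(np.diff(l)); k=d.argmax()
        out.append((rng[0]+k+.5,r) if rows is not None else (r,rng[0]+k+.5))
    return out
E={}
E["ledgeR"]=(edge(rows=range(165,245,3),rng=(398,422)),30)
E["ledgeL"]=(edge(rows=range(150,182,3),rng=(228,252)),30)
E["baseR"]=(edge(rows=range(190,243,3),rng=(430,455)),10)
E["baseL"]=(edge(rows=range(175,230,3),rng=(195,215)),10)
E["baseF"]=(edge(cols=range(410,434,3),rng=(238,258)),10)
E["ledgeF"]=(edge(cols=range(380,402,3),rng=(240,262)),30)
for n,(p,z) in E.items():
    vx,vy,x,y=fitline(p,z); a=np.arctan2(vy,vx); a=(a+np.pi/4)%(np.pi/2)-np.pi/4
    print(n,"yaw",round(a,4),np.round([x,y],1))
# leaf corners in held state, top at z=
s=manip.observe(); print(s["tcp_pos"],s["ee_rot"])
zt=s["tcp_pos"][2]-14.8+8
for n,r,rng in(("leafL",range(235,275,3),(262,280)),("leafR",range(235,290,3),(366,384))):
    p=edge(rows=r,rng=rng); vx,vy,x,y=fitline(p,zt); print(n,np.arctan(vy/vx),x,y)
p=[(288.5,214),(311,213),(333,213),(355,214)]; print(plane(c,p,zt))
crop=cv2.resize(g[70:240,220:450],(800,591),interpolation=2); cv2.imwrite("pics/c3.png",crop[:,:,::-1])
```

```text
ledgeR yaw -0.1453 [486.8  70.8]
ledgeL yaw -0.1513 [535.2 216.3]
baseR yaw -0.1607 [469.7  33.4]
baseL yaw -0.1408 [494.9 262.2]
baseF yaw -0.1479 [438.7  53.6]
ledgeF yaw -0.1486 [443.1  87.4]
[467.16339121 150.43267165 164.69087416] [ 3.14134568e+00 -1.17622425e-04 -8.76469390e-02]
leafL -0.05763554 490.62793 176.82109
leafR -0.12424382 479.3192 120.89676
[[512.09594573 163.87020369 157.89087416]
 [511.61244282 152.12526427 157.89087416]
 [510.62939047 140.70232295 157.89087416]
 [509.1208262  129.30305862 157.89087416]]
```

View pics/c3.png

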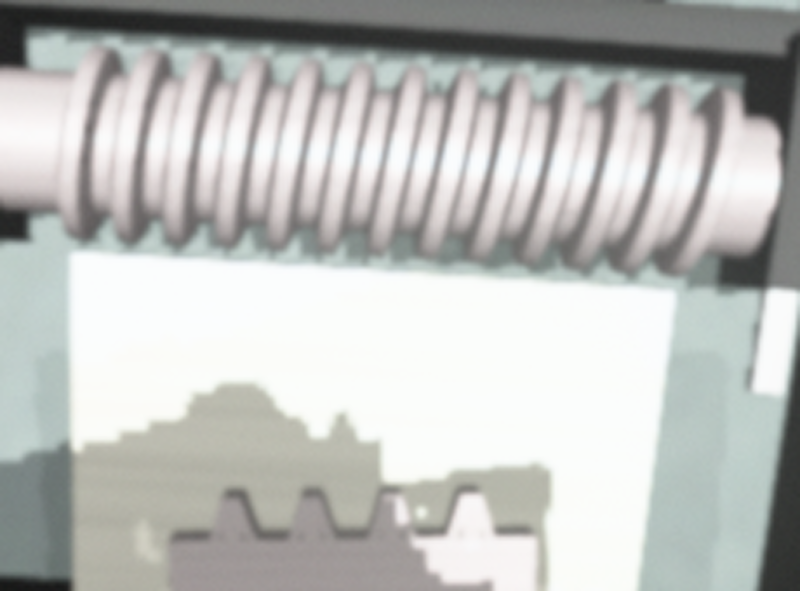

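Run:
```python
from leaf import *
from scipy.optimize import minimize_scalar
c=pickle.load(open("w2.pkl","rb"))
B=np.array([(80,237),(127,242),(177,243),(227,245),(277,248),(328,250),(380,252),(430,254),(480,258),(528,260),(578,265),(627,268),(675,272)],float)
T=np.array([(105,48),(153,53),(207,55),(260,58),(312,62),(363,63),(415,68),(467,70),(518,73),(570,77),(622,80),(672,85),(725,88)],float)
px=lambda a:np.c_[220+a[:,0]*230/800,70+a[:,1]*170/591]
yaw=-.149;u=np.array([np.cos(yaw),np.sin(yaw),0]);v=np.array([-np.sin(yaw),np.cos(yaw),0]);z=np.array([0,0,1.])
ax=540.4
res={}
for n,a in(("B",B),("T",T)):
    out=[]
    for d in ray(c,px(a)):
        du,dz=d@u,d[2]; ou,oz=c["o"]@u-ax,c["o"][2]-34
        t=-(ou*du+oz*dz)/(du*du+dz*dz); pu,pz=ou+t*du,oz+t*dz
        out.append((c["o"]@v+t*(d@v)-217.8,np.degrees(np.arctan2(pz,-pu)),np.hypot(pu,pz)))
    out=np.array(out);res[n]=out;print(n,out.round(1).tolist())
print("dv per half turn",(res["T"]-res["B"])[:,:2].mean(0), "pitch",np.diff(res["B"][:,0]).mean())
print(c["o"]@u,c["o"]@v-217.8)
s=manip.observe();p=s["tcp_pos"];print("tcp uv",p@u,p@v-217.8,p[2])
pt=plane(c,[(288.5,214),(311,213),(333,213),(355,214)],157.9);print("teeth uv",pt@u,pt@v-217.8)
print("ledge back",plane(c,[(240,143),(413,152)],30)@np.c_[u,v])
```

```text
B [[71.6, -0.1, 21.6], [60.2, 0.0, 22.1], [48.1, -0.1, 21.6], [35.9, -0.1, 21.3], [23.8, -0.2, 21.2], [11.4, -0.2, 20.9], [-1.2, -0.3, 20.6], [-13.4, -0.3, 20.3], [-25.6, -0.3, 20.4], [-37.4, -0.4, 20.1], [-49.7, -0.3, 20.5], [-61.7, -0.3, 20.4], [-73.6, -0.3, 20.5]]
T [[65.3, 171.7, 21.0], [54.2, 171.8, 20.6], [41.7, 171.7, 20.9], [29.5, 171.7, 21.0], [17.5, 171.7, 20.9], [5.7, 171.6, 21.4], [-6.4, 171.7, 21.1], [-18.4, 171.6, 21.5], [-30.3, 171.6, 21.6], [-42.4, 171.6, 21.6], [-54.6, 171.6, 21.8], [-66.4, 171.6, 21.5], [-78.8, 171.6, 21.8]]
dv per half turn [ -5.53162497 171.8784239 ] pitch -12.104431775586571
518.3624169596628 5.431038791884305
tcp uv 439.65560812627837 0.3159531729430114 164.69087415732486
teeth uv [482.09743021 483.3627457  484.0862749  484.2866276 ] [ 20.27402102   8.58805552  -2.85365024 -14.34995035]
ledge back [[514.71002706 292.88654487]
 [516.71179339 143.63502347]]
```

The rig yaw is −0.149 and crests at the front stand at −1 mod 12 mm, so the leaf's middle belongs at v≈−1. I'll turn, then descend to just above the ledge.

```bash
cat > uv.py <<'E'
from h import *
def uv():
    s=manip.observe();p=s["tcp_pos"];f=s["wrist_force"];yaw=-.149
    u=np.array([np.cos(yaw),np.sin(yaw),0]);v=np.array([-np.sin(yaw),np.cos(yaw),0])
    print("t",round(s["clock"],2),"uvz",(p@u).round(2),(p@v-217.8).round(2),p[2].round(2),"yaw",s["ee_rot"].round(4),"F uvz",(f@u).round(1),(f@v).round(1),f[2].round(1),"M",s["moment"].round(2),"grip",s["grip_width"].round(3))
if __name__=="__main__": uv()
E
python3 -m crank '[[[0.3,-0.07,-0.8],[0,0,-0.01]],[[0.3,-0.07,-1.5],[0,0,-0.01]],[[0.3,-0.07,-1.5],[0,0,-0.01]],[[0.3,-0.07,-1.5],[0,0,-0.01]],[[0.3,-0.07,-1.5],[0,0,-0.01]],[[0.3,-0.05,-1.5],[0,0,-0.01]],[[0,0,-1.5],[0,0,-0.002]],[[0,0,-1],[0,0,0]],[[0,0,-0.5],[0,0,0]],[[0,0,0],[0,0,0]],[[0,0,0],[0,0,0]],[[0,0,0],[0,0,0]],[[0,0,0],[0,0,0]]]'; python3 uv.py
```

```text
clock: 7.22
tcp_pos: [485.4, 147.4, 52.3]
ee_rot: [-3.141, -0.001, -0.149]
wrist_force: [-0.5, -0.9, -2.6]
grip_width: 0.171
gripper_force: 24.8Traceback (most recent call last):
  File "uv.py", line 6, in <module>
    if __name__=="__main__": uv()
                             ~~^^
  File "uv.py", line 5, in uv
    print("t",round(s["clock"],2),"uvz",(p@u).round(2),(p@v-217.8).round(2),p[2].round(2),"yaw",s["ee_rot"].round(4),"F uvz",(f@u).round(1),(f@v).round(1),f[2].round(1),"M",s["moment"].round(2),"grip",s["grip_width"].round(3))
                                                                                                                                                                                                         ^^^^^^^^^^^^^^^^^^^^^
AttributeError: 'float' object has no attribute 'round'
```

```bash
sed -i 's/s\["grip_width"\].round(3)/round(float(s["grip_width"]),3)/' uv.py
python3 -m crank '[[[-0.015,-0.1,-0.3],[0,0,0]],[[0,0,-0.2],[0,0,0]],[[0,0,-0.1],[0,0,0]],[[0,0,0],[0,0,0]],[[0,0,0],[0,0,0]],[[0,0,0],[0,0,0]]]'; python3 uv.py
python3 -m crank '[[[0,0,-0.1],[0,0,0]],[[0,0,0],[0,0,0]],[[0,0,0],[0,0,0]],[[0,0,0],[0,0,0]]]'; python3 uv.py
```

```text
clock: 7.72
tcp_pos: [484.8, 146.4, 45.7]
ee_rot: [-3.142, -0.0, -0.149]
wrist_force: [-0.0, -0.0, -2.1]
grip_width: 0.174
gripper_force: 24.8
t 7.72 uvz 457.72 -1.08 45.66 yaw [-3.1415e+00 -1.0000e-04 -1.4920e-01] F uvz -0.0 -0.0 -2.1 M [ 0.03 -0.01  0.02] grip 0.174
clock: 8.05
tcp_pos: [484.9, 146.4, 44.7]
ee_rot: [-3.141, -0.0, -0.149]
wrist_force: [-0.5, -0.5, 0.7]
grip_width: 0.172
gripper_force: 24.8
t 8.05 uvz 457.78 -1.07 44.74 yaw [-3.1415e+00 -2.0000e-04 -1.4920e-01] F uvz -0.4 -0.6 0.7 M [ 0.07  0.14 -0.02] grip 0.172
```

```bash
python3 -m crank '[[[0.3,-0.045,0],[0,0,0]],[[0.3,-0.045,0],[0,0,0]],[[0.3,-0.045,0],[0,0,0]],[[0.29,-0.043,0],[0,0,0]],[[0,0,0],[0,0,0]],[[0,0,0],[0,0,0]],[[0,0,0],[0,0,0]]]'; python3 uv.py
python3 - <<'E'
from h import *
import pickle
c=cam("wrist"); pickle.dump({k:c[k] for k in("R","o","K","D","frame")},open("w3.pkl","wb"))
yaw=-.149;X=np.array([540.4*np.cos(yaw)-217*np.sin(yaw),540.4*np.sin(yaw)+217*np.cos(yaw),34])
p=proj(c,[X])[0];print(p)
x,y=int(p[0]),int(p[1]); x0,y0=max(x-80,0),max(y-40,0)
print(x0,y0);cv2.imwrite("pics/c4.png",cv2.resize(c["frame"][y0:y0+120,x0:x0+160],(800,600),interpolation=2)[:,:,::-1])
E
```

```text
clock: 8.63
tcp_pos: [497.3, 144.5, 44.8]
ee_rot: [-3.141, -0.001, -0.149]
wrist_force: [1.1, -0.6, 1.1]
grip_width: 0.17
gripper_force: 24.8
t 8.63 uvz 470.38 -1.05 44.77 yaw [-3.1413e+00 -1.5000e-03 -1.4920e-01] F uvz 1.2 -0.4 1.1 M [-0.06 -0.26 -0.03] grip 0.17
[319.75562847 162.03589151]
239 122
```

View pics/c4.png

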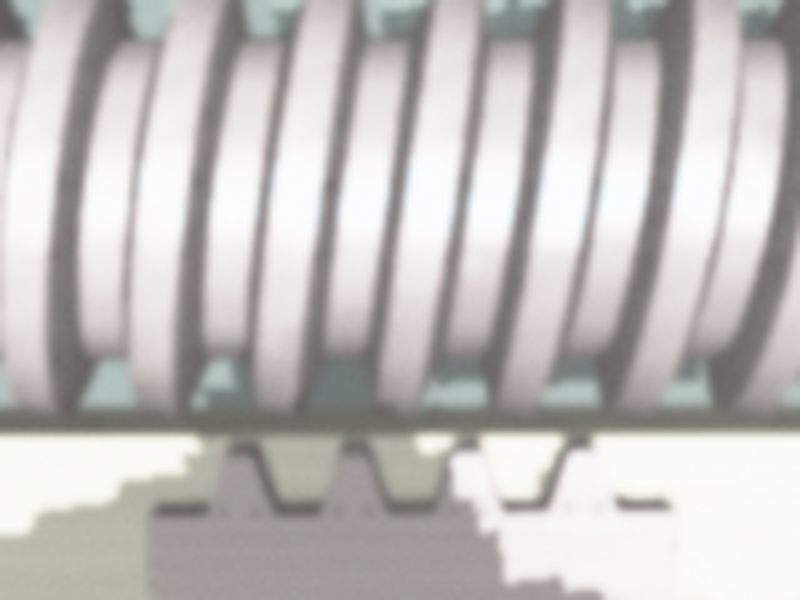

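Run:
```python
from leaf import *
c=pickle.load(open("w3.pkl","rb"))
px=lambda a:np.c_[239+np.array(a)[:,0]/5,122+np.array(a)[:,1]/5]
yaw=-.149;u=np.array([np.cos(yaw),np.sin(yaw),0]);v=np.array([-np.sin(yaw),np.cos(yaw),0])
for z in(30,34,38): 
    p=plane(c,px([(241,447),(354,447),(466,445),(580,447)]),z); print(z,(p@u).round(1),(p@v-217.8).round(2))
    p=plane(c,px([(152,512),(674,508)]),z); print("  corners",(p@u).round(1),(p@v-217.8).round(2))
B=[(40,410),(157,410),(279,408),(402,410),(522,407),(638,407)]
ax=540.4
for d in ray(c,px(B)):
    du,dz=d@u,d[2]; ou,oz=c["o"]@u-ax,c["o"][2]-34
    t=-(ou*du+oz*dz)/(du*du+dz*dz); pu,pz=ou+t*du,oz+t*dz
    print(round(c["o"]@v+t*(d@v)-217.8,2),np.degrees(np.arctan2(pz,-pu)).round(1),np.hypot(pu,pz).round(1))
print(c["o"]@u,c["o"][2])
```

```text
30 [514.  514.  514.2 514. ] [ 16.98   4.68  -7.51 -19.93]
  corners [506.7 507.2] [ 26.99 -30.47]
34 [514.8 514.8 515.  514.8] [ 16.57   4.53  -7.38 -19.53]
  corners [507.7 508.1] [ 26.36 -29.84]
38 [515.6 515.5 515.8 515.6] [ 16.16   4.39  -7.26 -19.12]
  corners [508.6 509.1] [ 25.73 -29.2 ]
36.97 9.8 21.3
24.8 9.8 21.3
12.14 9.7 21.1
-0.6 9.8 21.3
-13.04 9.7 21.0
-25.08 9.7 21.0
549.2125749938258 211.11689431189166
```

The crop shows tooth tips at x=241, 354, 466 and 580, and grooves about 10 px to the left, so the leaf needs about +1 mm in v. I'll correct that and ease in.

```bash
python3 -m crank '[[[0.013,0.09,0],[0,0,0]],[[0.1,-0.015,0],[0,0,0]],[[0.1,-0.015,0],[0,0,0]],[[0.1,-0.015,0],[0,0,0]],[[0.1,-0.015,0],[0,0,0]],[[0.1,-0.015,0],[0,0,0]],[[0,0,0],[0,0,0]],[[0,0,0],[0,0,0]],[[0,0,0],[0,0,0]]]' >/dev/null; python3 uv.py
python3 -m crank '[[[0.1,-0.015,0],[0,0,0]],[[0.1,-0.015,0],[0,0,0]],[[0,0,0],[0,0,0]],[[0,0,0],[0,0,0]],[[0,0,0],[0,0,0]]]' >/dev/null; python3 uv.py
```

```text
t 9.43 uvz 473.95 -0.17 44.72 yaw [ 3.1413e+00  1.7000e-03 -1.4920e-01] F uvz -4.6 -1.4 7.1 M [0.1  0.66 0.01] grip 0.167
t 9.85 uvz 475.95 -0.16 44.73 yaw [ 3.1414e+00  1.7000e-03 -1.4920e-01] F uvz -4.3 -0.2 7.3 M [0.14 0.68 0.01] grip 0.171
```

```bash
python3 -m crank '[[[0,0,0.04],[0,0,0]],[[0,0,0],[0,0,0]],[[0,0,0],[0,0,0]]]' >/dev/null; python3 uv.py
python3 -m crank '[[[0.1,-0.015,0],[0,0,0]],[[0.1,-0.015,0],[0,0,0]],[[0,0,0],[0,0,0]],[[0,0,0],[0,0,0]],[[0,0,0],[0,0,0]]]' >/dev/null; python3 uv.py
python3 - <<'E'
from h import *
import pickle
c=cam("wrist"); pickle.dump({k:c[k] for k in("R","o","K","D","frame")},open("w4.pkl","wb"))
cv2.imwrite("pics/c5.png",cv2.resize(c["frame"][100:250,220:420],(800,600),interpolation=2)[:,:,::-1])
E
```

```text
t 10.1 uvz 476.47 -0.21 44.77 yaw [ 3.1414e+00  7.0000e-04 -1.4910e-01] F uvz -0.3 -0.2 -0.4 M [0.12 0.1  0.02] grip 0.17
t 10.52 uvz 478.78 -0.24 44.95 yaw [ 3.1416e+00  1.0000e-04 -1.4930e-01] F uvz 0.3 -0.3 -2.2 M [0.04 0.03 0.01] grip 0.171
```

View pics/c5.png

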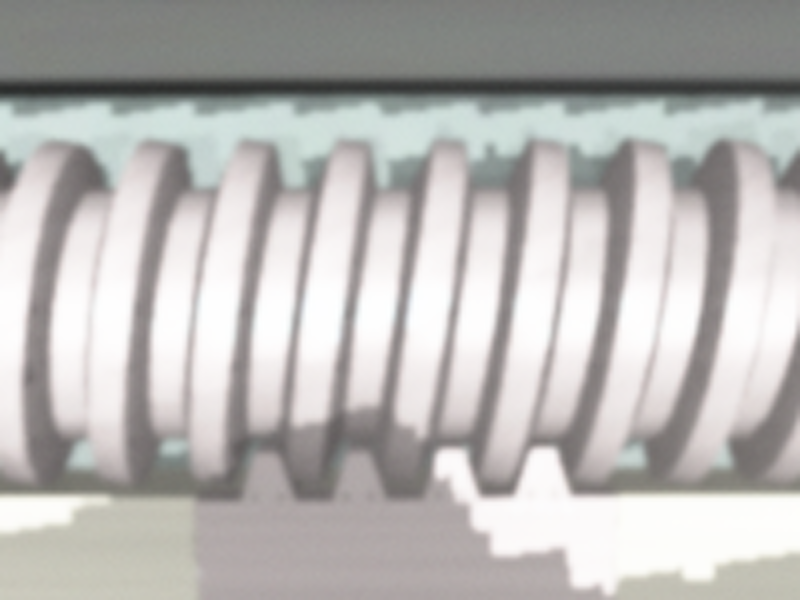

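The crop shows the teeth in the grooves, at x=268, 358, 452 and 543 between the crests at 210, 307, 407, 500 and 593. I'll continue gently.

```bash
for i in 1; do python3 -m crank '[[[0.1,-0.015,0],[0,0,0]],[[0.05,-0.0075,0],[0,0,0]],[[0,0,0],[0,0,0]],[[0,0,0],[0,0,0]]]' >/dev/null; python3 uv.py; done
python3 -m crank '[[[0.1,-0.015,0],[0,0,0]],[[0,0,0],[0,0,0]],[[0,0,0],[0,0,0]],[[0,0,0],[0,0,0]]]' >/dev/null; python3 uv.py
python3 -m crank '[[[0.1,-0.015,0],[0,0,0]],[[0,0,0],[0,0,0]],[[0,0,0],[0,0,0]],[[0,0,0],[0,0,0]]]' >/dev/null; python3 uv.py
```

```text
t 10.9 uvz 479.89 -0.18 44.94 yaw [ 3.1415e+00  1.0000e-03 -1.4920e-01] F uvz -4.0 1.9 0.5 M [ 0.39  0.63 -0.01] grip 0.174
t 11.23 uvz 480.97 -0.2 44.96 yaw [ 3.1415e+00  8.0000e-04 -1.4920e-01] F uvz -4.8 1.7 -0.7 M [0.46 0.82 0.  ] grip 0.166
t 11.57 uvz 481.83 -0.19 44.92 yaw [ 3.1414e+00  1.1000e-03 -1.4920e-01] F uvz -6.5 2.1 1.1 M [ 0.54  0.89 -0.05] grip 0.173
```

```bash
for i in 1; do python3 -m crank '[[[0.003,0.02,0],[0,0,0]],[[0,0,0],[0,0,0]],[[0,0,0],[0,0,0]],[[0,0,0],[0,0,0]]]' >/dev/null; python3 uv.py; done
python3 -m crank '[[[0.003,0.02,0],[0,0,0]],[[0,0,0],[0,0,0]],[[0,0,0],[0,0,0]],[[0,0,0],[0,0,0]]]' >/dev/null; python3 uv.py
python3 -m crank '[[[0.003,0.02,0],[0,0,0]],[[0,0,0],[0,0,0]],[[0,0,0],[0,0,0]],[[0,0,0],[0,0,0]]]' >/dev/null; python3 uv.py
```

```text
t 11.9 uvz 481.79 -0.09 44.91 yaw [ 3.1413e+00  1.2000e-03 -1.4930e-01] F uvz -5.3 0.8 1.0 M [ 0.37  0.93 -0.01] grip 0.168
t 12.23 uvz 481.77 -0.01 44.9 yaw [ 3.1411e+00  1.3000e-03 -1.4930e-01] F uvz -5.1 0.1 0.4 M [ 0.18  0.95 -0.04] grip 0.171
t 12.57 uvz 481.76 0.12 44.87 yaw [ 3.141e+00  1.400e-03 -1.493e-01] F uvz -4.6 -0.4 0.3 M [ 0.03  0.97 -0.05] grip 0.175
```

Lateral force has been nulled. I'll press further and measure the cradle travel from the crossbar edge.

```bash
cat > bar.py <<'E'
from leaf import *
yaw=-.149;U=np.array([np.cos(yaw),np.sin(yaw),0]);V=np.array([-np.sin(yaw),np.cos(yaw),0])
def bar(c,zb=50):
    # spindle top silhouette (crest tips, R22 tangent) and bar edge, in u
    g=cv2.GaussianBlur(cv2.cvtColor(c["frame"],cv2.COLOR_RGB2GRAY),(0,0),1).astype(float)
    out=[]
    for vv in range(-24,28,4):
        P=[(x*U+(vv+217.8)*V)+[0,0,zb] for x in np.arange(555,600,.25)]
        p=proj(c,P).astype(np.float32); ok=p[:,1].min()>=1
        l=cv2.remap(g.astype(np.float32),p[:,:1].copy(),p[:,1:].copy(),1).ravel()
        d=np.diff(cv2.GaussianBlur(l.reshape(1,-1),(0,0),2).ravel()); out.append(555+.25*d.argmin())
    return np.median(out).round(2),np.std(out).round(2)
def snap(n):
    c=cam("wrist"); c={k:c[k] for k in("R","o","K","D","frame")}; pickle.dump(c,open(n+".pkl","wb")); return c
E
python3 -m crank '[[[0.1,-0.015,0],[0,0,0]],[[0.1,-0.015,0],[0,0,0]],[[0.1,-0.015,0],[0,0,0]],[[0,0,0],[0,0,0]],[[0,0,0],[0,0,0]],[[0,0,0],[0,0,0]]]' >/dev/null; python3 uv.py
python3 - <<'E'
from bar import *
snap("w5")
for n in("w2","w3","w4","w5"): print(n,bar(pickle.load(open(n+".pkl","rb"))))
E
```

```text
t 13.07 uvz 484.45 0.13 44.88 yaw [ 3.1409e+00  2.1000e-03 -1.4930e-01] F uvz -6.7 -0.7 2.1 M [ 0.19  1.23 -0.05] grip 0.171
w2 (np.float64(588.0), np.float64(13.58))
w3 (np.float64(564.75), np.float64(13.73))
w4 (np.float64(566.25), np.float64(11.05))
w5 (np.float64(570.75), np.float64(10.63))
```

```bash
cat >> bar.py <<'E'
def bar2(c,zb=50):
    g=cv2.cvtColor(c["frame"],cv2.COLOR_RGB2GRAY).astype(np.float32); out=[]
    for vv in range(-30,32,4):
        xs=np.arange(563,592,.2); p=proj(c,[(x*U+(vv+217.8)*V)+[0,0,zb] for x in xs]).astype(np.float32)
        if p[:,1].min()<0: xs=xs[p[:,1]>0]; p=p[p[:,1]>0]
        l=cv2.remap(g,p[:,:1].copy(),p[:,1:].copy(),1).ravel(); out.append(xs[cv2.GaussianBlur(l.reshape(1,-1),(0,0),2).argmin()])
    return np.median(out).round(2),np.percentile(out,[20,80]).round(1)
E
python3 - <<'E'
from bar import *
for n in("w2","w3","w4","w5"):
    c=pickle.load(open(n+".pkl","rb")); print(n,bar2(c), (plane(c,[(320,121)],50)@U).round(1) if n=="w4" else "")
E
```

```text
w2 (np.float64(565.6), array([565.4, 565.6])) 
w3 (np.float64(566.6), array([566.6, 566.6])) 
w4 (np.float64(567.6), array([567.6, 567.6])) [567.7]
w5 (np.float64(572.2), array([572. , 572.2]))
```

Cradle travel is about 3.9 mm after parallax correction, and the 6.7 N agrees. I'll press 1.1 mm more and hold for over a second.

```bash
python3 -m crank '[[[0.06,-0.009,0],[0,0,0]],[[0.05,-0.0075,0],[0,0,0]],[[0,0,0],[0,0,0]],[[0,0,0],[0,0,0]],[[0,0,0],[0,0,0]],[[0,0,0],[0,0,0]],[[0,0,0],[0,0,0]],[[0,0,0],[0,0,0]],[[0,0,0],[0,0,0]],[[0,0,0],[0,0,0]],[[0,0,0],[0,0,0]],[[0,0,0],[0,0,0]],[[0,0,0],[0,0,0]],[[0,0,0],[0,0,0]],[[0,0,0],[0,0,0]],[[0,0,0],[0,0,0]],[[0,0,0],[0,0,0]]]' >/dev/null; python3 uv.py
python3 - <<'E'
from bar import *
c=snap("w6"); print(bar2(c))
cv2.imwrite("pics/c6.png",cv2.resize(c["frame"][100:250,220:420],(800,600),interpolation=2)[:,:,::-1])
E
```

```text
t 14.53 uvz 485.41 0.11 44.85 yaw [ 3.1408e+00  2.5000e-03 -1.4920e-01] F uvz -6.6 -0.2 3.5 M [ 0.23  1.35 -0.09] grip 0.171
(np.float64(573.0), array([573. , 573.2]))
```

View pics/c6.png

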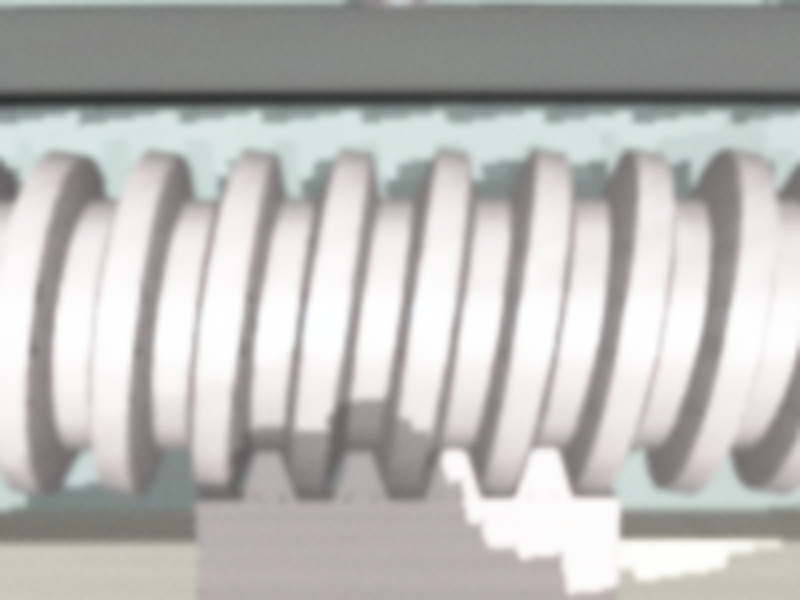

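Plate edge against the crests with the tips at the roots: fully home at about 5 mm travel. I'll ease off.

```bash
python3 -m crank '[[[-0.1,0.015,0],[0,0,0]],[[-0.1,0.015,0],[0,0,0]],[[-0.1,0.015,0],[0,0,0]],[[-0.1,0.015,0],[0,0,0]],[[0,0,0],[0,0,0]],[[0,0,0],[0,0,0]],[[0,0,0],[0,0,0]]]' >/dev/null; python3 uv.py
for i in 1; do python3 -m crank '[[[-0.03,0.0045,0],[0,0,0]],[[0,0,0],[0,0,0]],[[0,0,0],[0,0,0]]]' >/dev/null; python3 uv.py; done
python3 -m crank '[[[-0.03,0.0045,0],[0,0,0]],[[0,0,0],[0,0,0]],[[0,0,0],[0,0,0]]]' >/dev/null; python3 uv.py
python3 - <<'E'
from bar import *
print(bar2(snap("w7")))
E
```

```text
t 15.17 uvz 481.79 0.11 44.84 yaw [ 3.141e+00  1.500e-03 -1.493e-01] F uvz -5.5 0.3 0.4 M [ 0.07  0.98 -0.07] grip 0.17
t 15.42 uvz 481.52 0.09 44.85 yaw [ 3.141e+00  1.400e-03 -1.493e-01] F uvz -5.2 0.3 -0.8 M [ 0.1   0.92 -0.08] grip 0.169
t 15.67 uvz 481.35 0.13 44.85 yaw [ 3.1411e+00  1.1000e-03 -1.4930e-01] F uvz -5.4 0.4 0.3 M [-0.02  0.94 -0.11] grip 0.169
(np.float64(569.0), array([569., 569.]))
```

```bash
python3 -m crank '[[[-0.07,0.0105,0],[0,0,0]],[[0,0,0],[0,0,0]],[[0,0,0],[0,0,0]]]' >/dev/null; python3 uv.py
python3 -m crank '[[[-0.03,0.0045,0],[0,0,0]],[[0,0,0],[0,0,0]],[[0,0,0],[0,0,0]]]' >/dev/null; python3 uv.py
python3 -m crank '[[[-0.03,0.0045,0],[0,0,0]],[[0,0,0],[0,0,0]],[[0,0,0],[0,0,0]]]' >/dev/null; python3 uv.py
python3 - <<'E'
from bar import *
print(bar2(snap("w8")))
E
```

```text
t 15.97 uvz 480.83 0.18 44.88 yaw [ 3.1412e+00  7.0000e-04 -1.4920e-01] F uvz -5.0 -1.2 -1.6 M [-0.19  0.95 -0.08] grip 0.172
t 16.22 uvz 480.66 0.25 44.9 yaw [ 3.1413e+00  5.0000e-04 -1.4920e-01] F uvz -4.2 -1.8 -2.3 M [-0.26  0.92 -0.11] grip 0.169
t 16.47 uvz 480.43 0.3 44.94 yaw [ 3.1414e+00  3.0000e-04 -1.4930e-01] F uvz -4.0 -2.1 -3.1 M [-0.29  0.95 -0.15] grip 0.17
(np.float64(568.2), array([568. , 568.2]))
```

```bash
python3 -m crank '[[[-0.005,-0.03,-0.02],[0,0,0]],[[0,0,0],[0,0,0]],[[0,0,0],[0,0,0]]]' >/dev/null; python3 uv.py
python3 -m crank '[[[-0.03,0.0045,0],[0,0,0]],[[0,0,0],[0,0,0]],[[0,0,0],[0,0,0]]]' >/dev/null; python3 uv.py
python3 -m crank '[[[-0.01,0.0015,-0.02],[0,0,0]],[[0,0,0],[0,0,0]],[[0,0,0],[0,0,0]]]' >/dev/null; python3 uv.py
python3 - <<'E'
from bar import *
print(bar2(snap("w9")))
E
```

```text
t 16.77 uvz 480.58 0.19 44.88 yaw [-3.1414e+00 -2.0000e-04 -1.4920e-01] F uvz -3.8 -1.6 -1.5 M [-0.03  0.92 -0.06] grip 0.171
t 17.02 uvz 480.28 0.16 44.88 yaw [-3.1415e+00 -2.0000e-04 -1.4920e-01] F uvz -3.6 0.0 -2.0 M [-0.    0.85 -0.1 ] grip 0.165
t 17.27 uvz 480.31 0.15 44.78 yaw [-3.1414e+00 -5.0000e-04 -1.4920e-01] F uvz -4.3 0.1 -0.7 M [ 0.06  0.81 -0.1 ] grip 0.172
(np.float64(568.0), array([568., 568.]))
```

Cradle is at rest and the leaf is resting on the ledge. I'll release and lift straight up.

```bash
python3 -m crank '[[[0,0,0],[0,0,0]],[[0,0,0],[0,0,0]],[[0,0,0],[0,0,0]],[[0,0,0],[0,0,0]],[[0,0,0],[0,0,0]],[[0,0,0],[0,0,0]]]' 4 3 >/dev/null; python3 uv.py
python3 -m crank '[[[0,0,0.5],[0,0,0]],[[0,0,1],[0,0,0]],[[0,0,1],[0,0,0]],[[0,0,1],[0,0,0]],[[0,0,1],[0,0,0]],[[0,0,1],[0,0,0]],[[0,0,1],[0,0,0]],[[0,0,1],[0,0,0]],[[0,0,1],[0,0,0]],[[0,0,1],[0,0,0]],[[0,0,0],[0,0,0]],[[0,0,0],[0,0,0]]]' >/dev/null; python3 uv.py
python3 - <<'E'
from bar import *
c=snap("w10"); P=217.8*V
for uu in(516.4,): p=proj(c,[uu*U+P+[0,0,34]])[0]; print(p)
x,y=p.astype(int); y0=max(0,y-75);x0=x-100
cv2.imwrite("pics/c7.png",cv2.resize(c["frame"][y0:y0+150,x0:x0+200],(800,600),interpolation=2)[:,:,::-1]); print(x0,y0)
E
```

```text
t 17.82 uvz 480.32 0.14 44.72 yaw [-3.1415e+00 -5.0000e-04 -1.4920e-01] F uvz -0.2 0.0 -0.3 M [ 0.01 -0.03 -0.02] grip 0.43
t 18.82 uvz 480.31 0.17 140.07 yaw [-3.1413e+00 -9.0000e-04 -1.4920e-01] F uvz -0.0 0.6 -0.8 M [ 0.05  0.02 -0.02] grip 0.429
[320.91243037 198.87098173]
220 123
```

View pics/c7.png

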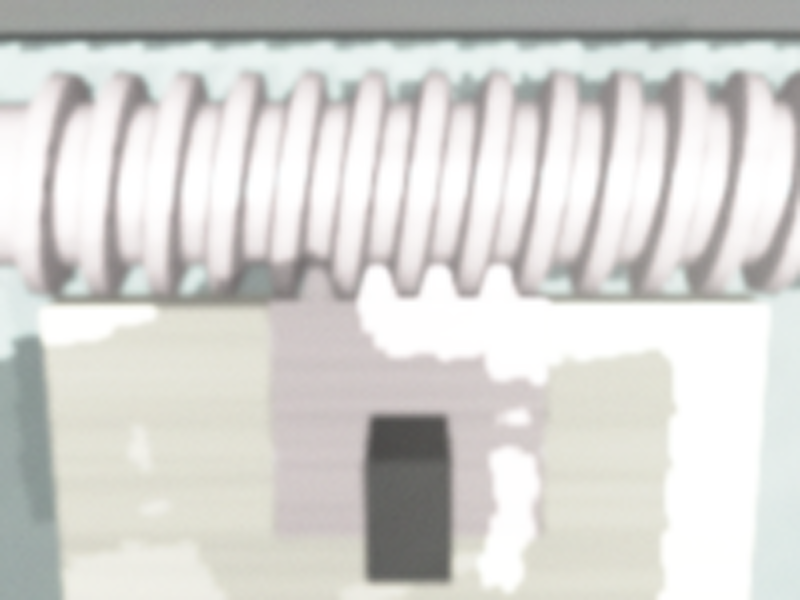

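The leaf lies flat and square, with its teeth at y≈270 in the grooves at the root silhouette. The fingers are clear.

```bash
python3 -c "
from plant import manip
print(manip.close_job())"
```

```text
the job is handed in; nothing more can be done
None
```

The four-tooth leaf is lying flat on the ledge, released, with its teeth home in the thread and the cradle back at rest; I pressed the cradle back about 5 mm and held it for over a second, and the job is handed in (no verdict was returned).

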